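# Sort the coloured pole baskets into their trays

## Task

Pick out the four coloured plastic pole baskets on the ski bench and put each one into the tray of its own colour and its own size (wide basket in the wide tray, narrow basket in the narrow tray), lying flat in the middle of the tray floor with the hub pointing up. Leave the bare aluminium basket and the brass brush where they are.

Things in the scene. Friction and masses are not known exactly. Their poses are not given: they have to be found in the camera images.
- wide_blue_basket: the wide blue ski pole basket: a blue plastic disc 80 mm across and 5 mm thick lying flat, with a round upright hub 20 mm in diameter standing on its middle up to 42 mm above the underside; between 5 and 11 mm height a small fillet (34 mm across at the disc) runs round the foot of the hub. Weighs 20 to 65 g. Origin: centre of the underside, on the hub's axis; z up along the hub
- wide_blue_tray: the wide blue tray, fixed to the bench: a square open tray painted blue, 106 mm outside and 98 mm inside, floor 4 mm thick, rim 12 mm above the bench. Origin: centre of its underside (on the bench); x and y along its sides, z up
- narrow_blue_basket: the narrow blue ski pole basket: a blue plastic disc 58 mm across and 5 mm thick lying flat, with a round upright hub 20 mm in diameter standing on its middle up to 42 mm above the underside; between 5 and 11 mm height a small fillet (34 mm across at the disc) runs round the foot of the hub. Weighs 20 to 65 g. Origin: centre of the underside, on the hub's axis; z up along the hub
- narrow_blue_tray: the narrow blue tray, fixed to the bench: a square open tray painted blue, 84 mm outside and 76 mm inside, floor 4 mm thick, rim 12 mm above the bench. Origin: centre of its underside (on the bench); x and y along its sides, z up
- wide_red_basket: the wide red ski pole basket: a red plastic disc 80 mm across and 5 mm thick lying flat, with a round upright hub 20 mm in diameter standing on its middle up to 42 mm above the underside; between 5 and 11 mm height a small fillet (34 mm across at the disc) runs round the foot of the hub. Weighs 20 to 65 g. Origin: centre of the underside, on the hub's axis; z up along the hub
- wide_red_tray: the wide red tray, fixed to the bench: a square open tray painted red, 106 mm outside and 98 mm inside, floor 4 mm thick, rim 12 mm above the bench. Origin: centre of its underside (on the bench); x and y along its sides, z up
- narrow_red_basket: the narrow red ski pole basket: a red plastic disc 58 mm across and 5 mm thick lying flat, with a round upright hub 20 mm in diameter standing on its middle up to 42 mm above the underside; between 5 and 11 mm height a small fillet (34 mm across at the disc) runs round the foot of the hub. Weighs 20 to 65 g. Origin: centre of the underside, on the hub's axis; z up along the hub
- narrow_red_tray: the narrow red tray, fixed to the bench: a square open tray painted red, 84 mm outside and 76 mm inside, floor 4 mm thick, rim 12 mm above the bench. Origin: centre of its underside (on the bench); x and y along its sides, z up
- aluminium_basket: a bare-metal pole basket of the same form, pale silver-grey (near white in bright light), disc 68 mm across, hub 20 mm in diameter and 42 mm high; it stays where it is. Origin: centre of the underside, z up along the hub
- brass_brush: a brush with a light wooden back and a slightly larger block of golden brass bristles under it, lying bristles down, 120 mm long (along its x), 50 mm wide, 38 mm high; it stays where it is. Origin: centre of the underside
There are look-alikes about, which are no part of the job. Leave any orange look-alike of the narrow_blue_basket alone. What is shaped like the narrow_red_basket but black is not meant.

How it is judged:
By the outcome, as a careful person would: the job done as asked, in the order asked, and still so for the second after the job is handed in, with the robot touching nothing.
It also fails if it takes over 99 s, if anything falls off the work surface, if the arm or the gripper's body presses on something with over 40 N, if the wrist force passes 120 N, or if a joint passes its speed limit or range.

## Robot

A 6-joint arm with a two-finger parallel gripper is mounted at the origin on the work surface. World frame = base frame: x ahead of the robot, y to its left, z up, the work surface at z = 0. Lengths are in m, angles in rad, forces in N, time in s.
With the tool pointing down it reaches from about 0.35 to 0.975 m from the base axis. Payload 4.9 kg.
Tool frame: the origin (TCP) lies at the very end of the fingers, on their centre line; the grasp point (between the pads) lies 19 mm behind it; z points along the fingers, y is the line along which they close (so a half turn about z gives the same grasp; the last joint's range is limited). The gripper opens to 85 mm and grips with 20 to 120 N. Pads are 22 mm wide; open, the fingers measure 114 mm over their backs; the gripper's body (76 mm by 85 mm) begins 54 mm behind the grasp point. The pads swing forward as they close: fully open they stand 13 mm farther back than shut.
Start: joints at [-1.275, 0.053, 1.613, -0, 1.476, -0.119], TCP at [0.252, -0.572, 0.231] pointing down, gripper open.
Joint ranges: [-3.01, 3.01], [-1.01, 2.22], [0.06, 2.58], [-1.02, 4.17], [0.09, 2.62], [-3.14, 3.14]. Speed limits (rad/s): [2.57, 2.57, 3.14, 3.14, 3.14, 3.14].

## Interface

Orientations are given as a unit quaternion [w, x, y, z].
In Python, from plant import manip, vision, order gives the robot as it stands.
- The arm moves only by the tool play_rows, never from a script. Its argument "steps" is a list that holds one entry, the list of rows, each a list of 6 numbers: the shift along the tool's x, y, z in mm, then the turn, a rotation vector about the tool's x, y, z in degrees. A call has 1 to 12 rows; each row is the pose to reach, as a shift and turn from the pose commanded when the call began, along the tool's axes at that moment; what a row does not reach only later rows make up. A row lasts 1/12 s, in which the tool goes at most 41.7 mm and 7.16 degrees, less where a joint would pass 70% of its speed; a pose out of reach is approached as far as the arm can. A call with a gripper value outside its range is refused whole. "claw" is the gripper's target within -1 to 1 (fully open at 1, half-way at 0, shut at -1), set as the call begins (left out, the last holds). The fingers move at their own pace and stop on an object; the grip force is fixed at half the most. Time passes only in rows, so rows that repeat a pose let the fingers close. It gives the time, the measured TCP pose, the force, the opening and the grip force at its end, in the units of the state.
- manip.state(): the state, without advancing time (a new reading comes with each control period).
- vision.grab_frame(name): name is "side" or "top" or "wrist"; returns (picture, depth): 384x512x3 uint8, blue, green, red; 384x512 float32, m along the optical axis (not along the pixel's ray), 0 where there is no reading.
- vision.camera_info(name): a dict with "K" (3x3 intrinsics, pixels), "eye" and "orientation" of the camera in the world; the wrist camera has in their place "T_tool_cam" (4x4, takes a point from camera to tool coordinates, whose origin is the TCP and whose axes are the flange's). Camera axes: x right, y down, z forward; pixel columns grow to the right and rows downward; lengths in m; the calibration is good to about 2 mm. A picture is of the moment at which its call begins: read the wrist's pose just before it. camera_info takes no time and is no camera call.
- order.job_done(): hands the job in; it is judged then, once.
The state is a dict: "time": time; "joint_pos": joint angles; "joint_vel": joint speeds; "joint_efforts": joint torques, N m; "tool_pos": TCP position; "tool_rot": TCP orientation; "contact_force": force on the tool from outside, world axes, zero at the start; "ft_torque": the same for the moment, N m; "gripper_width": opening from 0.0 (shut) to 1.0 (fully open); "grasp_force": force on a finger pad.
Only numpy, scipy, OpenCV 4.12 (cv2) and the standard library are available. Lean on these libraries where they do the work, as an engineer would, in place of code of your own. Each camera call takes 0.05 s, during which the arm holds its last target. There are 200 camera calls.

## Working session

There is one attempt and no reset: what is moved stays moved. The work goes in short steps, Python scripts to look and compute and a tool call to move; the robot and the scene stay as the last step left them, time stands still between calls to the robot, and variables do not carry over. Pictures are saved under pics/ and viewed, at most 14 in all, crops included, and the job is handed in when it is done.

Besides the shell and the picture viewer there is one more tool, called after "Emit:" as name([rows], argument=value, ...), one row to a line, values as JSON. play_rows: Moves the arm, as the interface text tells. Its arguments: {"type":"object","properties":{"steps":{"type":"array"},"claw":{"type":"number"}},"required":["steps"]}

```bash
mkdir -p pics; ls; python3 - <<'E'
from plant import manip, vision
import cv2, numpy as np
for n in("top","side"):
    im,d=vision.grab_frame(n); cv2.imwrite(f"pics/{n}0.png",im); np.savez(f"{n}0.npz",im=im,d=d)
    print(n,vision.camera_info(n))
print(vision.camera_info("wrist")); print(manip.state())
E
```

```text
pics
top {'K': array([[353.09054437,   0.        , 255.79359511],
       [  0.        , 353.09054437, 191.96324758],
       [  0.        ,   0.        ,   1.        ]]), 'eye': array([0.34123863, 0.0236235 , 0.8743964 ]), 'orientation': array([-0.04805344,  0.70790675, -0.70195376,  0.06180476])}
side {'K': array([[463.39068772,   0.        , 258.50965716],
       [  0.        , 463.39068772, 196.78577962],
       [  0.        ,   0.        ,   1.        ]]), 'eye': array([-0.14791318,  0.72075904,  0.7249119 ]), 'orientation': array([ 0.1479526 , -0.32018414,  0.83603763, -0.42027755])}
{'K': array([[314.4801965 ,   0.        , 256.04271903],
       [  0.        , 314.4801965 , 184.22740257],
       [  0.        ,   0.        ,   1.        ]]), 'T_tool_cam': array([[ 4.83580930e-04, -9.66010303e-01, -2.58503114e-01,
         6.50225004e-02],
       [ 9.99999832e-01,  5.49434186e-04, -1.82505484e-04,
        -5.78904047e-04],
       [ 3.18332626e-04, -2.58502982e-01,  9.66010407e-01,
        -1.42984457e-01],
       [ 0.00000000e+00,  0.00000000e+00,  0.00000000e+00,
         1.00000000e+00]])}
{'time': 0.1, 'joint_pos': array([-1.27499062e+00,  5.33057332e-02,  1.61421210e+00,  2.37130712e-06,
        1.47599290e+00, -1.19036329e-01]), 'joint_vel': array([ 0.00034225, -0.00104477, -0.00262301,  0.00187763, -0.00118759,
        0.0007314 ]), 'joint_efforts': array([ 9.63926723e-04, -3.94901741e+01, -3.71363068e+01, -9.45578813e-05,
        3.94356539e-03,  5.01805062e-06]), 'tool_pos': array([ 0.25171172, -0.57143232,  0.23014363]), 'tool_rot': array([-9.55400456e-04,  9.78564849e-01,  2.05936680e-01, -8.34785003e-05]), 'contact_force': array([-0.57425124,  1.19262126,  0.22187034]), 'ft_torque': array([ 0.00299438,  0.01923555, -0.00311734]), 'grasp_force': 0.0, 'gripper_width': 1.0012180926929282}
```

View pics/top0.png

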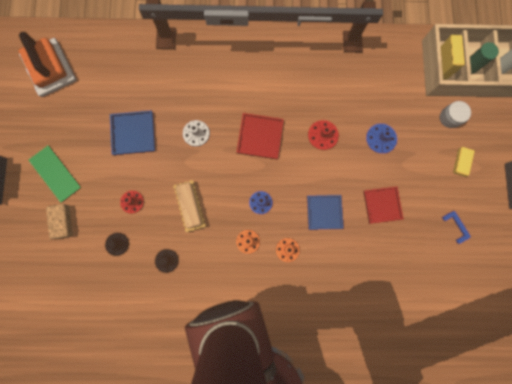

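View pics/side0.png

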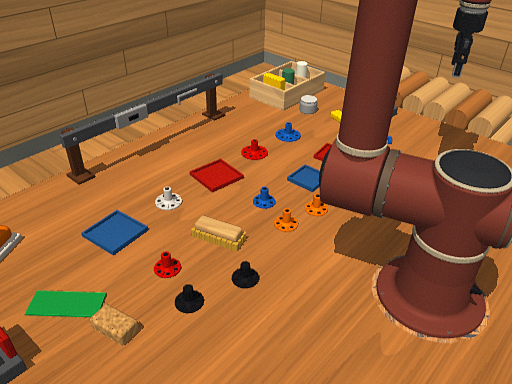

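The top view shows the wide red basket at (323,135), wide blue at (382,138), narrow red at (132,202) and narrow blue at (261,203). The trays are wide blue (133,133), wide red (261,136), narrow blue (325,212) and narrow red (383,205). To leave alone: the orange look-alikes (248,241) and (288,250), the black ones (117,244) and (167,260), the white/silver aluminium basket (196,133), and the brush (190,207).

```bash
cat > h.py <<'E'
from plant import manip, vision
import cv2, numpy as np
from scipy.spatial.transform import Rotation as R
def rot(q): return R.from_quat(np.roll(q,-1)).as_matrix()
def pose(name):
    c=vision.camera_info(name)
    if name!="wrist": return c["K"],rot(c["orientation"]),np.array(c["eye"])
    s=manip.state(); M=rot(s["tool_rot"]); T=c["T_tool_cam"]
    return c["K"],M@T[:3,:3],M@T[:3,3]+s["tool_pos"]
def cast(uv,z,P):
    K,M,e=P; uv=np.atleast_2d(uv).astype(float)
    r=np.c_[uv,np.ones(len(uv))]@np.linalg.inv(K).T@M.T
    return e+r*((z-e[2])/r[:,2])[:,None]
def height(d,P):
    K,M,e=P; v,u=np.mgrid[:d.shape[0],:d.shape[1]]
    r=np.stack([u,v,np.ones_like(u)],-1)@np.linalg.inv(K).T@M.T
    return np.where(d>0,e[2]+r[...,2]*d,9)
def mask(im,col):
    h,s,v=cv2.split(cv2.cvtColor(im,cv2.COLOR_BGR2HSV))
    hm=((h>105)&(h<130)) if col=="blue" else ((h<5)|(h>172))
    return (hm&(s>130)&(v>60)).astype(np.uint8)
def blobs(im,col,amin=150):
    m=cv2.morphologyEx(mask(im,col),cv2.MORPH_CLOSE,np.ones((5,5)))
    n,l,st,c=cv2.connectedComponentsWithStats(m)
    return [(l==i,c[i]) for i in range(1,n) if st[i,4]>amin]
def circle(m,z,P):
    v,u=np.nonzero(m); p=(cast(np.c_[u,v],z,P)[:,:2]*1000).astype(np.float32)
    return cv2.minEnclosingCircle(p)
def rect(m,z,P):
    v,u=np.nonzero(m); p=(cast(np.c_[u,v],z,P)[:,:2]*1000).astype(np.float32)
    return cv2.minAreaRect(p)
def rel(x,y,z):
    s=manip.state(); return rot(s["tool_rot"]).T@(np.array([x,y,z])-s["tool_pos"]*1000)
E
python3 - <<'E'
from h import *
f=np.load("top0.npz"); im,d=f["im"],f["d"]; P=pose("top"); H=height(d,P)
for col in("blue","red"):
    for m,c in blobs(im,col):
        if c[1]>300 or c[1]<100: continue
        low=m&(H<.012)
        print(col,c.round(),"hmax %.3f hmed %.3f"%(H[m].max(),np.median(H[m])),"circ",np.round(np.hstack(circle(low,.005,P)),1),"rect",np.round(np.hstack(rect(m,.012,P)),1))
im=cv2.resize(im[80:280,70:440],None,fx=2.1,fy=2.1,interpolation=cv2.INTER_CUBIC); cv2.imwrite("pics/crop.png",im)
E
```

```text
red [260. 136.] hmax 9.000 hmed 0.005 circ [624.4  -2.3  70. ] rect [621.4  -2.6 102.7 103.   81.7]
red [323. 135.] hmax 9.000 hmed 0.006 circ [ 628.5 -164.3   38.3] rect [ 626.7 -163.    71.5   72.2    0.7]
red [383. 205.] hmax 9.000 hmed 0.004 circ [ 448.2 -311.    55.4] rect [ 448.2 -308.2   79.6   81.5    7.1]
red [132. 202.] hmax 0.045 hmed 0.007 circ [450.9 312.9  27.2] rect [450.  311.1  52.   51.    3.2]
```

View pics/crop.png

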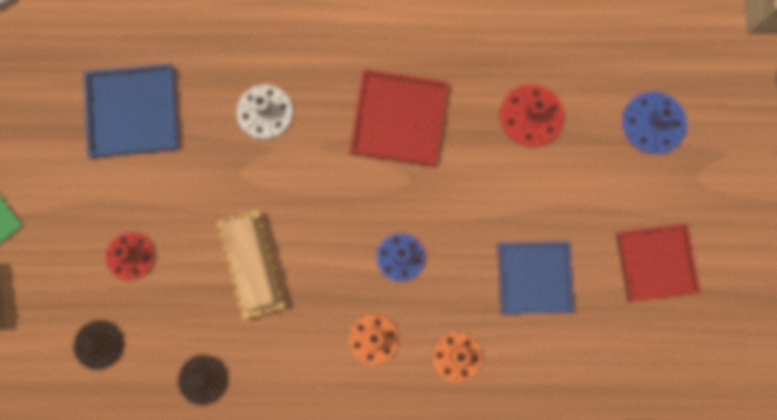

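The crop confirms the four baskets and four trays: true red and true blue, with wide discs of about 76 mm and narrow of about 54 mm. The orange, black and white ones are plainly different. The blue mask found nothing, so I'll widen it.

```bash
sed -i 's/(h>105)&(h<130)/(h>98)\&(h<135)/; s/(s>130)&(v>60)/(s>(90 if col=="blue" else 130))\&(v>50)/' h.py
python3 - <<'E'
from h import *
f=np.load("top0.npz"); im,d=f["im"],f["d"]; P=pose("top"); H=height(d,P)
hsv=cv2.cvtColor(im,cv2.COLOR_BGR2HSV); print(hsv[133,133],hsv[145,382],hsv[210,325])
for m,c in blobs(im,"blue"):
        if c[1]>300 or c[1]<100: continue
        low=m&(H<.012)
        print(c.round(),"hmed %.3f"%(np.median(H[m])),"circ",np.round(np.hstack(circle(low,.005,P)),1),"rect",np.round(np.hstack(rect(m,.012,P)),1))
print(rel(628,-164,150))
E
```

```text
[110  98 128] [115 114 137] [112  90 128]
[133. 133.] hmed 0.004 circ [626.4 319.7  61. ] rect [624.2 317.3  93.2  90.8   6.4]
[381. 138.] hmed 0.006 circ [ 620.9 -314.9   36.6] rect [ 619.4 -312.6   68.8   70.4    0.7]
[259. 202.] hmed 0.007 circ [452.1  -4.7  24.7] rect [450.5  -3.3  47.1  44.4   0.5]
[324. 213.] hmed 0.004 circ [ 426.7 -161.3   43.9] rect [ 428.5 -162.2   69.1   65.8    0.5]
[ 508.56666153 -221.05964771   80.68175601]
```

```bash
sed -i 's/s>(90 if/s>(70 if/' h.py
python3 - <<'E'
from h import *
f=np.load("top0.npz"); im,d=f["im"],f["d"]; P=pose("top"); H=height(d,P)
for m,c in blobs(im,"blue"):
        if c[1]>300 or c[1]<100: continue
        low=m&(H<.012)
        print(c.round(),"circ",np.round(np.hstack(circle(low,.005,P)),1),"rect",np.round(np.hstack(rect(m,.012,P)),1))
print(rel(620,-313,140), rot(manip.state()["tool_rot"]).round(3))
E
```

```text
[133. 133.] circ [626.7 321.1  67.3] rect [625.  318.8  98.1  97.3   6.4]
[381. 138.] circ [ 621.4 -314.8   37.9] rect [ 619.6 -311.4   72.    73.9   86.9]
[260. 202.] circ [452.3  -4.4  26.2] rect [451.7  -3.3  49.6  49.4   0.5]
[325. 212.] circ [ 429.2 -164.7   52.1] rect [ 428.6 -162.9   74.1   77.5    0.6]
[458. 226.] circ [ 395.5 -490.4   36.7] rect [ 395.3 -487.4   72.4   32.7   29.7]
[441.18922117 -87.90338957  90.41270912] [[ 0.915  0.403 -0.001]
 [ 0.403 -0.915  0.002]
 [ 0.    -0.002 -1.   ]]
```

Emit:
play_rows([
  [[441,-88,90,0,0,0],[441,-88,90,0,0,0],[441,-88,90,0,0,0],[441,-88,90,0,0,0],[441,-88,90,0,0,0],[441,-88,90,0,0,0],[441,-88,90,0,0,0],[441,-88,90,0,0,0],[441,-88,90,0,0,0],[441,-88,90,0,0,0],[441,-88,90,0,0,0],[441,-88,90,0,0,0]],
], claw=0.1)

```text
time: 1.1
tool_pos: [0.6235, -0.308, 0.1381]
tool_rot: [-0.002, 0.978, 0.209, -0.0]
contact_force: [-0.5, 0.6, -0.3]
gripper_width: 0.549
grasp_force: 0.0
```

```bash
cat > look.py <<'E'
import sys
from h import *
def look(col,tag=None):
    P=pose("wrist"); im,d=vision.grab_frame("wrist"); H=height(d,P)
    if tag: cv2.imwrite(f"pics/{tag}.png",im)
    for m,c in blobs(im,col,600):
        low=m&(H<.010); hub=m&(H>.036)&(H<.050)
        if low.sum()<50: continue
        o=f"{c.round()} hmed {np.median(H[m]):.4f} circ {np.round(np.hstack(circle(low,.005,P)),1)} rect {np.round(np.hstack(rect(m,.012,P)),1)}"
        if hub.sum()>20: o+=f" hub {np.round(np.hstack(circle(hub,.042,P)),1)}"
        print(o)
    s=manip.state(); print(s["time"],(s["tool_pos"]*1000).round(1))
look(sys.argv[1], sys.argv[2] if len(sys.argv)>2 else None)
E
python3 look.py blue w1
```

```text
[264. 178.] hmed 0.0058 circ [ 621.3 -315.1   39.6] rect [ 622.8 -314.6   76.6   75.8   22.5] hub [ 621.7 -315.3   10.3]
[ 31. 277.] hmed 0.0048 circ [ 429.2 -151.5   50.9] rect [ 442.  -141.4   63.4  105.8   58.2]
1.15 [ 621.5 -310.2  138.7]
```

View pics/w1.png

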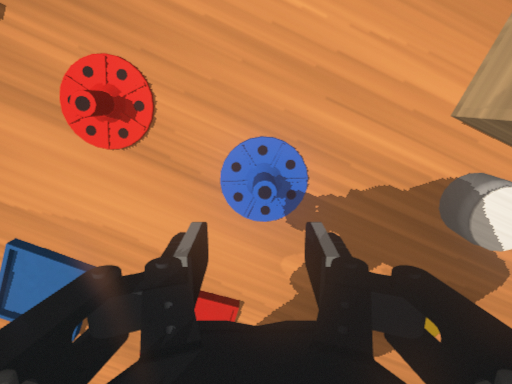

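The wrist view shows the wide blue basket, hub near (264,190), with the fingers either side. It measures (621.5,-315.2) with disc radius 39.6, which agrees with the top camera. I'll descend partway to check tracking.

Emit:
play_rows([
  [[1,2,70,0,0,0],[1,2,70,0,0,0],[1,2,70,0,0,0],[1,2,70,0,0,0],[1,2,70,0,0,0],[1,2,70,0,0,0]],
])

```text
time: 1.65
tool_pos: [0.623, -0.3167, 0.0746]
tool_rot: [0.002, 0.979, 0.206, 0.002]
contact_force: [0.4, -0.4, 0.6]
gripper_width: 0.546
grasp_force: 0.0
```

Emit:
play_rows([
  [[0,0,57,0,0,0],[0,0,57,0,0,0],[0,0,57,0,0,0],[0,0,57,0,0,0],[0,0,57,0,0,0]],
])

```text
time: 2.07
tool_pos: [0.6227, -0.3158, 0.0163]
tool_rot: [0.001, 0.979, 0.206, 0.001]
contact_force: [0.2, 0.4, 0.6]
gripper_width: 0.549
grasp_force: 0.0
```

Emit:
play_rows([
  [[0,0,0,0,0,0],[0,0,0,0,0,0],[0,0,0,0,0,0],[0,0,0,0,0,0],[0,0,0,0,0,0],[0,0,0,0,0,0],[0,0,0,0,0,0],[0,0,0,0,0,0]],
], claw=-1)

```text
time: 2.73
tool_pos: [0.6231, -0.316, 0.0166]
tool_rot: [0.001, 0.979, 0.206, 0.001]
contact_force: [-0.5, -0.6, 5.4]
gripper_width: 0.216
grasp_force: 59.2
```

Emit:
play_rows([
  [[0,0,-40,0,0,0],[0,0,-80,0,0,0],[0,0,-110,0,0,0],[0,0,-130,0,0,0],[0,0,-130,0,0,0],[0,0,-130,0,0,0]],
])

```text
time: 3.23
tool_pos: [0.6224, -0.3156, 0.146]
tool_rot: [0.001, 0.979, 0.206, 0.001]
contact_force: [0.7, 1.0, -1.7]
gripper_width: 0.214
grasp_force: 58.7
```

Emit:
play_rows([
  [[179,-580,0,0,0,0],[179,-580,0,0,0,0],[179,-580,0,0,0,0],[179,-580,0,0,0,0],[179,-580,0,0,0,0],[179,-580,0,0,0,0],[179,-580,0,0,0,0],[179,-580,0,0,0,0],[179,-580,0,0,0,0],[179,-580,0,0,0,0],[179,-580,0,0,0,0],[179,-580,0,0,0,0]],
])

```text
time: 4.23
tool_pos: [0.5618, 0.1832, 0.1412]
tool_rot: [-0.0, 0.979, 0.206, -0.002]
contact_force: [-0.1, 0.1, 0.1]
gripper_width: 0.215
grasp_force: 58.9
```

Emit:
play_rows([
  [[55,-122,0,0,0,0],[55,-122,0,0,0,0],[55,-122,0,0,0,0],[55,-122,0,0,0,0],[55,-122,0,0,0,0],[55,-122,0,0,0,0]],
])

```text
time: 4.73
tool_pos: [0.564, 0.3147, 0.1417]
tool_rot: [0.001, 0.978, 0.206, -0.002]
contact_force: [-0.0, -0.3, -0.4]
gripper_width: 0.216
grasp_force: 58.9
```

```bash
python3 look.py blue w2
```

```text
[269. 148.] hmed 0.0115 circ [572.8 316.2 114.8] rect [563.5 299.6 236.2 138.3   6.4]
4.7833 [564.5 313.9 142.3]
```

View pics/w2.png

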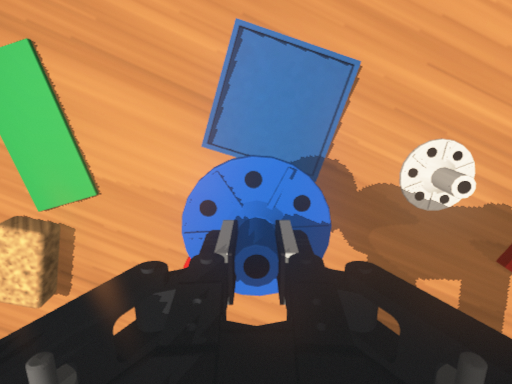

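The wrist view shows the blue basket gripped upright and the wide blue tray ahead, with outer corners at (237,19), (360,62) and (204,146).

```bash
cat > corners.py <<'E'
import sys,json
from h import *
P=pose("wrist"); c=cast(json.loads(sys.argv[1]),.012,P)[:,:2]*1000
print(c.round(1),[np.linalg.norm(c[i]-c[(i+1)%len(c)]).round(1) for i in range(len(c))])
m=(c[int(sys.argv[2])]+c[int(sys.argv[3])])/2; print("centre",m.round(1))
h=float(sys.argv[4]); print("rel",rel(m[0],m[1],h).round(1))
E
python3 corners.py '[[237,19],[360,62],[204,146]]' 1 2 60
```

```text
[[673.7 379. ]
 [684.8 275.1]
 [569.7 366.3]] [np.float64(104.5), np.float64(146.9), np.float64(104.8)]
centre [627.2 320.7]
rel [60.5 19.  82.1]
```

Emit:
play_rows([
  [[60,18,0,0,0,0],[60,18,0,0,0,0],[60,18,40,0,0,0],[60,18,80,0,0,0],[60,18,85,0,0,0],[60,18,85,0,0,0],[60,18,85,0,0,0]],
])

```text
time: 5.37
tool_pos: [0.6277, 0.3218, 0.0599]
tool_rot: [0.0, 0.979, 0.205, -0.0]
contact_force: [0.1, 0.5, -0.2]
gripper_width: 0.211
grasp_force: 58.9
```

Emit:
play_rows([
  [[0,0,15,0,0,0],[0,0,25,0,0,0],[0,0,32,0,0,0],[0,0,37,0,0,0],[0,0,37,0,0,0],[0,0,37,0,0,0]],
])

```text
time: 5.87
tool_pos: [0.6274, 0.3231, 0.0222]
tool_rot: [0.0, 0.979, 0.206, -0.0]
contact_force: [-0.0, 0.4, -1.3]
gripper_width: 0.209
grasp_force: 59.0
```

Emit:
play_rows([
  [[0,1,1,0,0,0],[0,1,1,0,0,0],[0,1,1,0,0,0]],
])

```text
time: 6.12
tool_pos: [0.628, 0.3222, 0.0216]
tool_rot: [-0.0, 0.979, 0.206, 0.0]
contact_force: [-0.6, -1.0, -0.7]
gripper_width: 0.211
grasp_force: 59.0
```

Emit:
play_rows([
  [[0,0,0,0,0,0],[0,0,0,0,0,0],[0,0,0,0,0,0],[0,0,0,0,0,0],[0,0,0,0,0,0],[0,0,0,0,0,0]],
], claw=0.1)

```text
time: 6.62
tool_pos: [0.6279, 0.3221, 0.0214]
tool_rot: [-0.0, 0.979, 0.206, 0.0]
contact_force: [-0.0, -0.5, 0.3]
gripper_width: 0.548
grasp_force: 0.0
```

Emit:
play_rows([
  [[0,0,-20,0,0,0],[0,0,-50,0,0,0],[0,0,-90,0,0,0],[0,0,-120,0,0,0],[0,0,-120,0,0,0],[0,0,-120,0,0,0]],
])

```text
time: 7.12
tool_pos: [0.6298, 0.3229, 0.1453]
tool_rot: [-0.001, 0.979, 0.206, 0.003]
contact_force: [-0.9, -0.4, -0.7]
gripper_width: 0.546
grasp_force: 0.0
```

```bash
python3 look.py blue w3; python3 -c "
from h import *
print(rel(450.9,312.9,140))"
```

```text
[256. 175.] hmed 0.0090 circ [625.7 321.6  69.9] rect [626.7 322.6 106.1 105.4   6.4] hub [626.5 321.8  11.1]
7.1667 [628.2 322.3 142.3]
[-166.08513823  -62.88192227    1.97961403]
```

View pics/w3.png

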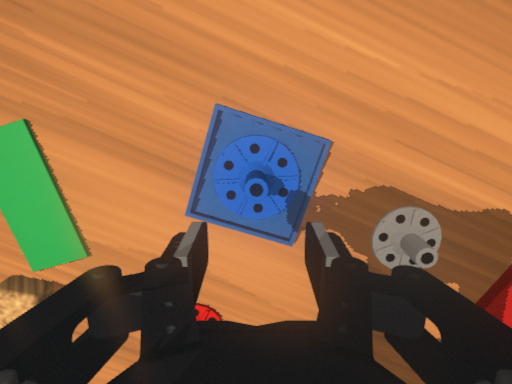

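The basket is flat and centred: the hub at (256,189) sits inside the tray, and its measured position (626.5,321.8) is about 1 mm from the tray centre (626.7,322.6). Narrow red is next.

Emit:
play_rows([
  [[-166,-63,0,0,0,0],[-166,-63,0,0,0,0],[-166,-63,0,0,0,0],[-166,-63,0,0,0,0],[-166,-63,0,0,0,0],[-166,-63,0,0,0,0],[-166,-63,0,0,0,0],[-166,-63,0,0,0,0]],
])

```text
time: 7.83
tool_pos: [0.4515, 0.3129, 0.141]
tool_rot: [0.0, 0.979, 0.206, 0.0]
contact_force: [0.4, -0.2, -0.4]
gripper_width: 0.547
grasp_force: 0.0
```

```bash
python3 look.py red; python3 -c "
from h import *
print(rel(450.9,312.9,16))"
```

```text
[254. 173.] hmed 0.0062 circ [450.5 314.6  28.4] rect [452.1 315.3  53.7  54.3  23.8] hub [450.9 314.2  10.3]
7.8833 [451.9 312.9 141.3]
[ -0.99496998  -0.4266872  125.25245608]
```

Emit:
play_rows([
  [[0,-2,40,0,0,0],[0,-2,75,0,0,0],[0,-2,105,0,0,0],[0,-2,120,0,0,0],[0,-2,125,0,0,0],[0,-2,125,0,0,0],[0,-2,125,0,0,0]],
])

```text
time: 8.47
tool_pos: [0.4512, 0.3151, 0.0172]
tool_rot: [-0.0, 0.979, 0.206, 0.001]
contact_force: [0.9, 0.1, 0.2]
gripper_width: 0.553
grasp_force: 0.0
```

Emit:
play_rows([
  [[0,0,0,0,0,0],[0,0,0,0,0,0],[0,0,0,0,0,0],[0,0,0,0,0,0],[0,0,0,0,0,0],[0,0,0,0,0,0],[0,0,0,0,0,0]],
], claw=-1)

```text
time: 9.05
tool_pos: [0.4515, 0.3155, 0.0185]
tool_rot: [-0.0, 0.979, 0.206, 0.002]
contact_force: [-0.1, 0.7, 6.2]
gripper_width: 0.212
grasp_force: 58.9
```

Emit:
play_rows([
  [[0,0,-40,0,0,0],[0,0,-80,0,0,0],[0,0,-110,0,0,0],[0,0,-130,0,0,0],[0,0,-130,0,0,0],[0,0,-130,0,0,0]],
])

```text
time: 9.55
tool_pos: [0.4504, 0.3152, 0.1479]
tool_rot: [-0.0, 0.979, 0.206, 0.002]
contact_force: [0.3, -0.5, -0.9]
gripper_width: 0.206
grasp_force: 58.6
```

```bash
python3 -c "
from h import *
s=manip.state();print(s['tool_pos'],s['grasp_force'],s['joint_pos']);r=rel(448.2,-310,142);print(r,r-[80,0,0])"
```

```text
[0.45043396 0.31517192 0.14789331] 58.59487473964691 [ 4.75119188e-01 -6.24829636e-02  1.87019932e+00  5.30479803e-05
  1.33050911e+00  1.63099486e+00]
[-254.07298777  571.22903112    4.89505051] [-334.07298777  571.22903112    4.89505051]
```

Emit:
play_rows([
  [[-334,571,0,0,0,0],[-334,571,0,0,0,0],[-334,571,0,0,0,0],[-334,571,0,0,0,0],[-334,571,0,0,0,0],[-334,571,0,0,0,0],[-334,571,0,0,0,0],[-334,571,0,0,0,0],[-334,571,0,0,0,0],[-334,571,0,0,0,0],[-334,571,0,0,0,0],[-334,571,0,0,0,0]],
])

```text
time: 10.55
tool_pos: [0.3906, -0.1831, 0.1439]
tool_rot: [-0.001, 0.979, 0.206, -0.001]
contact_force: [0.1, 0.9, -0.1]
gripper_width: 0.213
grasp_force: 58.8
```

```bash
python3 -c "
from h import *
s=manip.state();print(s['joint_pos']);r=rel(448.2,-310,142);print(r-[80,0,0])"
```

```text
[-6.11299081e-01 -3.68848283e-01  2.13513436e+00  2.03692006e-04
  1.37877541e+00  5.45045679e-01]
[-78.40609299 139.33305624   1.44467781]
```

Emit:
play_rows([
  [[-78,139,0,0,0,0],[-78,139,0,0,0,0],[-78,139,0,0,0,0],[-78,139,0,0,0,0],[-78,139,0,0,0,0],[-78,139,0,0,0,0],[-78,139,0,0,0,0]],
])

```text
time: 11.13
tool_pos: [0.3764, -0.3393, 0.1441]
tool_rot: [-0.002, 0.979, 0.206, -0.001]
contact_force: [-0.0, 0.1, -0.3]
gripper_width: 0.208
grasp_force: 58.9
```

```bash
python3 look.py red w4
```

```text
[259.  82.] hmed 0.0047 circ [ 447.7 -309.7   54.6] rect [ 447.6 -309.5   83.3   83.6    7.7]
11.1833 [ 376.7 -339.   144.5]
```

View pics/w4.png

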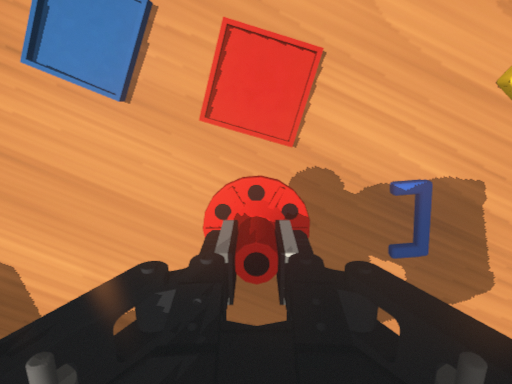

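The narrow red tray is fully visible at (259,82), and its measured 83 mm side confirms it is the narrow one. The narrow red basket hangs clear.

Emit:
play_rows([
  [[40,1,0,0,0,0],[77,1,10,0,0,0],[77,1,45,0,0,0],[77,1,80,0,0,0],[77,1,90,0,0,0],[77,1,90,0,0,0],[77,1,90,0,0,0]],
])

```text
time: 11.77
tool_pos: [0.448, -0.3096, 0.0564]
tool_rot: [-0.0, 0.978, 0.206, -0.0]
contact_force: [0.8, -0.0, -0.1]
gripper_width: 0.212
grasp_force: 58.9
```

Emit:
play_rows([
  [[0,0,14,0,0,0],[0,0,24,0,0,0],[0,0,30,0,0,0],[0,0,34,0,0,0],[0,0,34,0,0,0],[0,0,34,0,0,0]],
])

```text
time: 12.27
tool_pos: [0.4484, -0.3109, 0.0229]
tool_rot: [0.0, 0.979, 0.206, 0.0]
contact_force: [0.0, 0.1, -0.8]
gripper_width: 0.21
grasp_force: 59.1
```

Emit:
play_rows([
  [[0,0,0,0,0,0],[0,0,0,0,0,0],[0,0,0,0,0,0],[0,0,0,0,0,0],[0,0,0,0,0,0],[0,0,0,0,0,0]],
], claw=0.1)

```text
time: 12.77
tool_pos: [0.4482, -0.3105, 0.0223]
tool_rot: [0.0, 0.979, 0.206, 0.0]
contact_force: [-0.1, -0.8, -0.2]
gripper_width: 0.552
grasp_force: 0.0
```

Emit:
play_rows([
  [[0,0,-20,0,0,0],[0,0,-50,0,0,0],[0,0,-90,0,0,0],[0,0,-120,0,0,0],[0,0,-120,0,0,0],[0,0,-120,0,0,0]],
])

```text
time: 13.27
tool_pos: [0.4495, -0.3117, 0.1452]
tool_rot: [0.002, 0.979, 0.206, 0.002]
contact_force: [-0.9, 0.3, -0.3]
gripper_width: 0.548
grasp_force: 0.0
```

```bash
python3 look.py red; python3 -c "
from h import *
print(rel(628.5,-164.3,140))"
```

```text
[253. 173.] hmed 0.0089 circ [ 448.1 -308.7   56.7] rect [ 447.8 -309.4   83.9   83.2    7.7] hub [ 446.7 -311.    11. ]
13.3167 [ 448.3 -310.7  142.8]
[223.88681538 -61.37099376   2.81954317]
```

Emit:
play_rows([
  [[224,-61,0,0,0,0],[224,-61,0,0,0,0],[224,-61,0,0,0,0],[224,-61,0,0,0,0],[224,-61,0,0,0,0],[224,-61,0,0,0,0],[224,-61,0,0,0,0],[224,-61,0,0,0,0],[224,-61,0,0,0,0]],
])

```text
time: 14.07
tool_pos: [0.6271, -0.1643, 0.14]
tool_rot: [-0.001, 0.979, 0.206, -0.002]
contact_force: [0.3, -0.4, -0.5]
gripper_width: 0.55
grasp_force: 0.0
```

```bash
python3 look.py red; python3 -c "
from h import *
print(rel(628.5,-164.3,16))"
```

```text
[ 77. 100.] hmed 0.0047 circ [6.203e+02 6.000e-01 7.430e+01] rect [621.9  -1.9 109.4 107.3  81.5]
[258. 171.] hmed 0.0058 circ [ 628.3 -164.3   39.4] rect [ 630.  -163.4   75.7   76.3   72.4] hub [ 628.9 -164.6   10.4]
14.1167 [ 627.1 -164.8  140.5]
[  1.79996411   0.33130679 124.542239  ]
```

Emit:
play_rows([
  [[1,0,40,0,0,0],[1,0,75,0,0,0],[1,0,105,0,0,0],[1,0,120,0,0,0],[1,0,124,0,0,0],[1,0,124,0,0,0],[1,0,124,0,0,0]],
])

```text
time: 14.7
tool_pos: [0.6305, -0.165, 0.0202]
tool_rot: [0.001, 0.979, 0.206, 0.001]
contact_force: [-0.3, 0.8, -0.2]
gripper_width: 0.552
grasp_force: 0.0
```

Emit:
play_rows([
  [[0,0,0,0,0,0],[0,0,0,0,0,0],[0,0,0,0,0,0],[0,0,0,0,0,0],[0,0,0,0,0,0],[0,0,0,0,0,0],[0,0,0,0,0,0]],
], claw=-1)

```text
time: 15.28
tool_pos: [0.6313, -0.1648, 0.0211]
tool_rot: [0.001, 0.979, 0.206, 0.002]
contact_force: [-1.5, -0.9, 6.2]
gripper_width: 0.21
grasp_force: 58.8
```

Emit:
play_rows([
  [[0,0,-40,0,0,0],[0,0,-80,0,0,0],[0,0,-110,0,0,0],[0,0,-130,0,0,0],[0,0,-130,0,0,0],[0,0,-130,0,0,0]],
])

```text
time: 15.78
tool_pos: [0.6305, -0.1643, 0.1504]
tool_rot: [0.001, 0.979, 0.206, 0.002]
contact_force: [0.3, 0.5, -1.1]
gripper_width: 0.211
grasp_force: 58.7
```

```bash
python3 -c "
from h import *
r=rel(622.5,-2,142);print(r,r-[90,0,0])"
```

```text
[  58.09072073 -151.75860135    8.16392493] [ -31.90927927 -151.75860135    8.16392493]
```

Emit:
play_rows([
  [[-32,-152,0,0,0,0],[-32,-152,0,0,0,0],[-32,-152,0,0,0,0],[-32,-152,0,0,0,0],[-32,-152,0,0,0,0],[-32,-152,0,0,0,0],[-32,-152,0,0,0,0]],
])

```text
time: 16.37
tool_pos: [0.5383, -0.0378, 0.1468]
tool_rot: [-0.0, 0.979, 0.206, -0.001]
contact_force: [0.1, 0.2, -0.2]
gripper_width: 0.209
grasp_force: 58.9
```

```bash
python3 look.py red w5
```

```text
[258.  67.] hmed 0.0046 circ [622.7  -3.7  71.9] rect [622.5  -1.4 105.9 106.5  81.7]
16.4167 [538.8 -38.2 147.2]
```

View pics/w5.png

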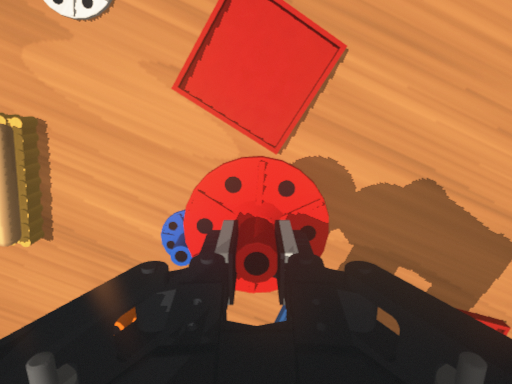

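The wide red tray at (258,67) measures 106 mm, with its centre at (622.5,-1.4), and the basket is held upright.

Emit:
play_rows([
  [[40,1,0,0,0,0],[80,1,5,0,0,0],[93,1,40,0,0,0],[93,1,75,0,0,0],[93,1,90,0,0,0],[93,1,90,0,0,0],[93,1,90,0,0,0]],
])

```text
time: 17.0
tool_pos: [0.624, -0.002, 0.0566]
tool_rot: [-0.0, 0.979, 0.205, -0.002]
contact_force: [0.9, 0.2, -0.2]
gripper_width: 0.212
grasp_force: 58.9
```

Emit:
play_rows([
  [[0,0,14,0,0,0],[0,0,22,0,0,0],[0,0,28,0,0,0],[0,0,31,0,0,0],[0,0,31,0,0,0],[0,0,31,0,0,0]],
])

```text
time: 17.5
tool_pos: [0.6246, -0.0012, 0.0275]
tool_rot: [0.0, 0.979, 0.206, 0.0]
contact_force: [-0.7, 0.3, -0.5]
gripper_width: 0.211
grasp_force: 58.9
```

Emit:
play_rows([
  [[0,0,0,0,0,0],[0,0,0,0,0,0],[0,0,0,0,0,0],[0,0,0,0,0,0],[0,0,0,0,0,0],[0,0,0,0,0,0]],
], claw=0.1)

```text
time: 18.0
tool_pos: [0.6246, -0.0012, 0.0275]
tool_rot: [0.0, 0.979, 0.206, 0.0]
contact_force: [-0.1, 0.2, 0.5]
gripper_width: 0.55
grasp_force: 0.0
```

Emit:
play_rows([
  [[0,0,-20,0,0,0],[0,0,-50,0,0,0],[0,0,-90,0,0,0],[0,0,-120,0,0,0],[0,0,-120,0,0,0],[0,0,-120,0,0,0]],
])

```text
time: 18.5
tool_pos: [0.6264, -0.0015, 0.1508]
tool_rot: [0.001, 0.979, 0.206, 0.003]
contact_force: [0.2, -0.1, 0.4]
gripper_width: 0.553
grasp_force: 0.0
```

```bash
python3 look.py red; python3 -c "
from h import *
print(rel(452.3,-4.4,140))"
```

```text
[254. 175.] hmed 0.0090 circ [6.216e+02 2.000e-01 7.170e+01] rect [622.   -1.5 105.5 105.6  81.7] hub [622.3  -2.   10.9]
18.55 [624.8  -1.3 148.1]
[-159.17835307  -66.69917879    7.84257754]
```

Centred to 1 mm. The last one is narrow blue.

Emit:
play_rows([
  [[-159,-67,8,0,0,0],[-159,-67,8,0,0,0],[-159,-67,8,0,0,0],[-159,-67,8,0,0,0],[-159,-67,8,0,0,0],[-159,-67,8,0,0,0],[-159,-67,8,0,0,0],[-159,-67,8,0,0,0]],
])

```text
time: 19.22
tool_pos: [0.453, -0.0042, 0.1395]
tool_rot: [0.0, 0.979, 0.206, 0.0]
contact_force: [-0.9, 0.3, 0.3]
gripper_width: 0.555
grasp_force: 0.0
```

```bash
python3 look.py blue w6; python3 -c "
from h import *
print(rel(452.3,-4.4,16))"
```

```text
[256. 175.] hmed 0.0063 circ [451.7  -3.9  28.6] rect [453.2  -3.3  54.5  54.9  23.8] hub [452.   -3.7  10.5]
[403. 246.] hmed 0.0047 circ [ 443.9 -161.6   48.4] rect [ 441.3 -159.7   60.3   88.5    1.7]
19.2667 [453.3  -4.2 139.7]
[ -1.05787568  -0.23612665 123.67599185]
```

View pics/w6.png

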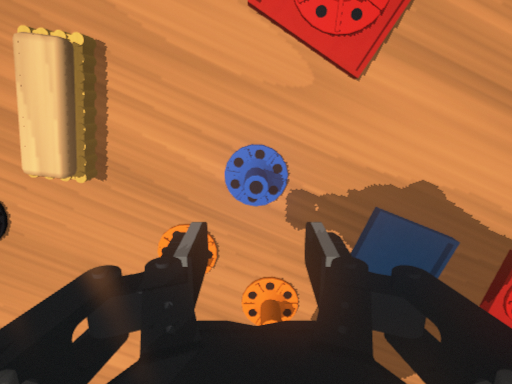

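The narrow blue basket is at (256,188), and its 28.6 mm radius confirms it. The orange look-alikes at (188,248) and (270,302) lie clear of the fingers.

Emit:
play_rows([
  [[-1,-1,40,0,0,0],[-1,-1,75,0,0,0],[-1,-1,105,0,0,0],[-1,-1,120,0,0,0],[-1,-1,124,0,0,0],[-1,-1,124,0,0,0],[-1,-1,124,0,0,0]],
])

```text
time: 19.85
tool_pos: [0.4522, -0.0037, 0.0163]
tool_rot: [0.0, 0.979, 0.206, 0.001]
contact_force: [-0.0, 0.4, 0.5]
gripper_width: 0.552
grasp_force: 0.0
```

Emit:
play_rows([
  [[0,0,0,0,0,0],[0,0,0,0,0,0],[0,0,0,0,0,0],[0,0,0,0,0,0],[0,0,0,0,0,0],[0,0,0,0,0,0],[0,0,0,0,0,0]],
], claw=-1)

```text
time: 20.43
tool_pos: [0.4524, -0.0038, 0.0173]
tool_rot: [0.001, 0.979, 0.206, 0.002]
contact_force: [0.0, -0.4, 6.6]
gripper_width: 0.209
grasp_force: 58.9
```

Emit:
play_rows([
  [[0,0,-40,0,0,0],[0,0,-80,0,0,0],[0,0,-110,0,0,0],[0,0,-130,0,0,0],[0,0,-130,0,0,0],[0,0,-130,0,0,0]],
])

```text
time: 20.93
tool_pos: [0.4515, -0.0036, 0.1469]
tool_rot: [0.001, 0.979, 0.206, 0.002]
contact_force: [0.8, 0.3, -1.0]
gripper_width: 0.209
grasp_force: 58.6
```

```bash
python3 -c "
from h import *
r=rel(430,-164.5,142);print(r,r-[70,0,0])"
```

```text
[-84.4971996 138.5561957   4.8920292] [-154.4971996  138.5561957    4.8920292]
```

Emit:
play_rows([
  [[-154,139,0,0,0,0],[-154,139,0,0,0,0],[-154,139,0,0,0,0],[-154,139,0,0,0,0],[-154,139,0,0,0,0],[-154,139,0,0,0,0],[-154,139,0,0,0,0],[-154,139,0,0,0,0]],
])

```text
time: 21.6
tool_pos: [0.3649, -0.192, 0.1436]
tool_rot: [-0.001, 0.979, 0.205, -0.001]
contact_force: [0.4, 0.1, -0.6]
gripper_width: 0.212
grasp_force: 58.7
```

```bash
python3 look.py blue w7
```

```text
[256.  91.] hmed 0.0047 circ [ 428.2 -163.1   54.4] rect [ 428.3 -162.7   83.4   83.4    1.8]
21.65 [ 365.4 -191.5  143.9]
```

View pics/w7.png

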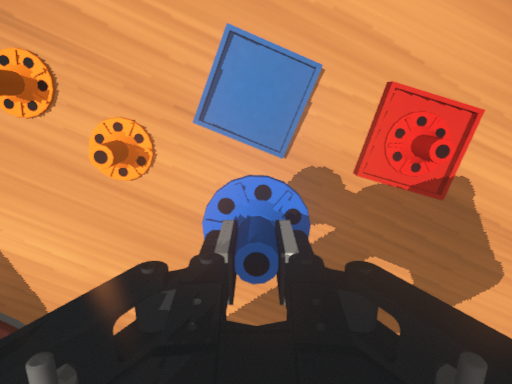

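The narrow blue tray at (256,91) measures 83.4 mm, with its centre at (428.3,-162.8). The narrow red basket is seated in its tray at (420,140).

Emit:
play_rows([
  [[40,-1,0,0,0,0],[69,-1,10,0,0,0],[69,-1,45,0,0,0],[69,-1,80,0,0,0],[69,-1,90,0,0,0],[69,-1,90,0,0,0],[69,-1,90,0,0,0]],
])

```text
time: 22.23
tool_pos: [0.4285, -0.163, 0.0553]
tool_rot: [-0.0, 0.978, 0.207, -0.0]
contact_force: [0.2, -0.4, 0.8]
gripper_width: 0.21
grasp_force: 58.7
```

Emit:
play_rows([
  [[0,0,14,0,0,0],[0,0,24,0,0,0],[0,0,30,0,0,0],[0,0,33,0,0,0],[0,0,33,0,0,0],[0,0,33,0,0,0]],
])

```text
time: 22.73
tool_pos: [0.4287, -0.1643, 0.0228]
tool_rot: [0.0, 0.979, 0.206, 0.0]
contact_force: [0.4, 0.3, 0.4]
gripper_width: 0.21
grasp_force: 58.7
```

Emit:
play_rows([
  [[0,0,0,0,0,0],[0,0,0,0,0,0],[0,0,0,0,0,0],[0,0,0,0,0,0],[0,0,0,0,0,0],[0,0,0,0,0,0]],
], claw=0.1)

```text
time: 23.23
tool_pos: [0.4285, -0.1641, 0.0224]
tool_rot: [0.0, 0.979, 0.206, 0.0]
contact_force: [0.0, 0.2, -0.8]
gripper_width: 0.548
grasp_force: 0.0
```

Emit:
play_rows([
  [[0,0,-20,0,0,0],[0,0,-50,0,0,0],[0,0,-90,0,0,0],[0,0,-130,0,0,0],[0,0,-150,0,0,0],[0,0,-150,0,0,0],[0,0,-150,0,0,0],[0,0,-150,0,0,0]],
])

```text
time: 23.9
tool_pos: [0.4278, -0.1637, 0.1711]
tool_rot: [-0.001, 0.979, 0.206, -0.001]
contact_force: [-0.0, 1.2, -1.2]
gripper_width: 0.551
grasp_force: 0.0
```

```bash
python3 look.py blue; python3 -c "
from h import *
im,_=vision.grab_frame('side');cv2.imwrite('pics/side9.png',im)"
```

```text
[256. 165.] hmed 0.0088 circ [ 426.  -163.6   54.7] rect [ 428.6 -162.8   83.7   83.2    1.8] hub [ 428.2 -164.7   11. ]
23.95 [ 427.4 -163.5  170.3]
```

View pics/side9.png

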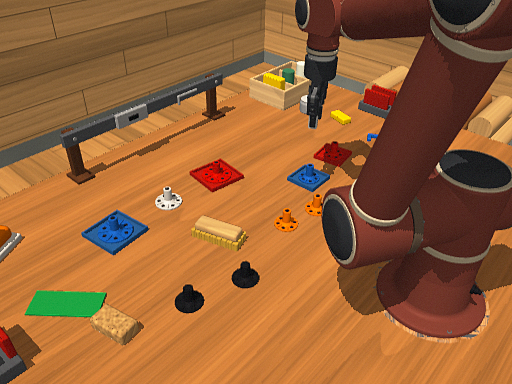

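The side view shows all four baskets flat in their trays: wide blue (115,230), wide red (217,174), narrow blue (308,176) and narrow red (333,152). The brush, aluminium basket and look-alikes haven't moved, and the arm is clear.

```bash
python3 -c "
from plant import order
print(order.job_done())"
```

```text
the job is handed in; nothing more can be done
None
```

All four baskets are lying flat, hub up, in the tray of their own colour and size, each within about 2 mm of the tray centre; the job was handed in at about 24 s with the aluminium basket, brush and look-alikes left where they were.

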